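# Dispense one clamping washer from the bench feeder and sweep it into the kit pan

### The arm

A 6-joint arm with a two-finger parallel gripper is mounted at the origin on the work surface. World frame = base frame: x ahead of the robot, y to its left, z up, the work surface at z = 0. Lengths are in m, angles in degrees, forces in N, time in s.
With the tool pointing down it reaches from about 0.3 to 0.75 m from the base axis. Payload 8.5 kg.
Tool frame: the origin (TCP) lies on the centre line of the jaws, within the pads' length; the fingertips stand 17 mm ahead of it and the grasp point (between the pads) lies 2 mm behind it; z points along the fingers, y is the line along which they close (so a half turn about z gives the same grasp; the last joint's range is limited). The gripper opens to 85 mm and grips with 20 to 120 N. Pads are 22 mm wide; open, the fingers measure 114 mm over their backs; the gripper's body (76 mm by 85 mm) begins 54 mm behind the grasp point. The pads swing forward as they close: fully open they stand 13 mm farther back than shut.
Start: joints at [58.539, 21.807, 74.336, -0, 83.858, -12.336], TCP at [0.18, 0.52, 0.248] pointing down, gripper open.
Joint ranges: [-178.18, 178.18], [-50.72, 133.34], [12.68, 142.11], [-81.47, 261.47], [9.98, 163.14], [-165.26, 165.26]. Speed limits (degrees/s): [136.94, 136.94, 180, 180, 180, 180].

### API

Orientations are given as a 3x3 rotation matrix whose columns are the frame's x, y, z axes.
In Python, from rig import env gives the robot as it stands.
- The arm moves only by the shell command python3 -m handwheel 'ROWS' [OPENING] [FORCE]. ROWS is JSON, a list that holds one entry, the list of rows, each a list of 4 numbers: the shift along the tool's x, y, z in m, then the turn about the tool's z in rad. In form: [[[x, y, z, roll], ...]]. A call has 1 to 5 rows; each row shifts and turns the commanded pose from where the row before left it, along the tool's axes as they then stand; what a row does not reach is not made up. A row lasts 1/12 s, in which the tool goes at most 41.7 mm and 7.16 degrees, less where a joint would pass 70% of its speed; a pose out of reach is approached as far as the arm can. A call is refused whole if a number of a shift passes 0.0417 or a number of a turn 0.125, either way. A call with a gripper value outside its range is refused whole. OPENING is the opening in per cent of the stroke, from 0 (shut) to 100 (fully open), set as the call begins (- or left out, the last holds). The fingers move at their own pace and stop on an object; FORCE is the grip in N (left out, the last holds). Time passes only in rows, so rows that do not move let the fingers close. It gives the time, the measured TCP pose, the force and the opening at its end, in the units of the state.
- env.observe(): the state, without advancing time (a new reading comes with each control period).
- env.get_image(name): name is "side" or "top"; returns (picture, depth): 480x640x3 uint8, red, green, blue; 480x640 float32, m along the optical axis (not along the pixel's ray), 0 where there is no reading.
- env.camera_params(name): a dict with "K" (3x3 intrinsics, pixels), "D" ([k1, k2, p1, p2, k3] as OpenCV has them; the pictures are not rectified), "rvec" (rotation vector, rad) and "tvec" (3), from world to camera coordinates, as OpenCV has them. Camera axes: x right, y down, z forward; pixel columns grow to the right and rows downward; lengths in m; the calibration is good to about 2 mm. A picture is of the moment at which its call begins. camera_params takes no time and is no camera call.
- env.close_job(): hands the job in, once; it reports no verdict.
The state is a dict: "time_s": time; "q": joint angles; "qvel": joint speeds; "joint_efforts": joint torques, N m; "position": TCP position; "tool_rot": TCP orientation; "ft_force": force on the tool from outside, world axes, zero at the start; "wrist_torque": the same for the moment, N m; "grip_width": finger opening in m.
Only numpy, scipy, OpenCV 4.12 (cv2) and the standard library are available. Lean on these libraries where they do the work, as an engineer would, in place of code of your own. Each camera call takes 0.05 s, during which the arm holds its last target. There are 200 camera calls.

### The job

The bolt kit still lacks its washer. Press the washer feeder's red plunger fully home once and let it spring back, so that a single washer comes out on the landing plate, then nudge that washer sideways off the plate so that it lies flat on the blue liner. Only press and push: do not lift the washer, let no second one out, and leave the other things on the bench and in the pans where they are.

Things in the scene. Friction and masses are not known exactly. Their poses are not given: they have to be found in the camera images.
- feeder: Washer feeder, bolted down. Origin on the bench below the magazine's axis; washers come out towards +y, x is across, z up. Core block (mm): x -40 to 40, y -112 to 92, flat top (landing plate) 14 above the bench. Blue spring housing on it: x -30 to 30, y -112 to -24, 50 high. Sunken catch pans on both sides, x 40 to 133 and -40 to -133, y -80 to 115, outer rims 22 high; no wall towards the plate.
- magazine_top (a point): Centre of the top ring of the washer magazine, 71 mm above the bench, on the feeder's origin axis. The magazine (four upright rods round the stacked washers) fills x -36 to 36, y -24 to 30 mm in the feeder's axes. Washers leave one at a time through a slot at its foot at y = 30 mm.
- landing (a point): Point on the landing plate's surface (14 mm above the bench) where the ejected washer's centre comes to lie, feeder x = 0, y = 59 mm (some mm farther if pressed fast). A fence 8 mm high closes the plate's end at y 88 to 92 mm. To both sides the plate ends at x = 40 and -40 mm with a 9 mm step down to the liners; a washer pushed only part of the way over leans on that edge until pushed clear of it.
- plunger (a joint): Travel of the plunger along the feeder's +y, in m: 0 out (rest), 0.060 fully home. Spring return: about 5 N at the start of the stroke rising to 9 N, plus up to 2 N of drag.
- plunger_face (a point): Centre of the outer face of the plunger's red palm knob (44 mm diameter, 22 thick, axis along feeder y), 34 mm above the bench; at rest at feeder x = 0, y = -200 mm. Push it towards feeder +y. Open bench lies behind it and below it.
- washer1: Lowest washer in the magazine, the next to come out: thick steel washer, 45 mm outside, 17 mm hole, 6 mm thick, about 64 g. Origin at its centre, half-way through its thickness; z is its axis.
- washer2: Second washer in the stack (same kind and origin); it drops to the bottom of the magazine when the plunger has sprung back.
- washer3: Third washer in the stack, same kind.
- washer4: Fourth washer in the stack, same kind.
- washer5: Top washer in the stack, same kind.
- blue_liner: Blue liner lying in one of the two catch pans (either side of the feeder), where the kit is collected: 88 (x) x 184 (y) x 2 mm, origin at the centre of its underside, axes parallel to the feeder's. Its origin is 85.5 mm to one side (+x or -x) of the feeder's origin, at feeder y = 17.5 mm, and its top is 5 mm above the bench.
- red_liner: Red liner in the other catch pan, for rejects; same size.
- bolt: Steel hex bolt standing on its head on the blue liner, 24 mm across flats, 55 mm tall; origin at the centre of its underside. Bystander.
- nut: Steel hex nut on the blue liner, 24 mm across flats, 13 mm tall; origin at the centre of its underside. Bystander.
- scrap_nut: Copper-coloured hex nut on the red liner, 24 mm across flats, 13 mm tall; origin at the centre of its underside. Bystander.
- socket: Steel wrench socket standing on the bench, 30 mm diameter, 38 mm tall; origin at the centre of its underside. Bystander.
- screwdriver: Yellow-handled screwdriver lying on the bench. Bystander.
- wrench: Steel open-end wrench lying on the bench. Bystander.
- spray_can: Spray can standing on the bench, 65 mm diameter, 190 mm tall; origin at the centre of its underside. Bystander.
- tape: Yellow tape measure standing on the bench, 72 x 38 x 66 mm; origin at the centre of its underside. Bystander.
Not all that is in view belongs to the job. There is more than one size of the blue_liner; the job needs the middle-sized.

How it is judged:
By the outcome, as a careful person would: the job done as asked, in the order asked, and still so for the second after the job is handed in, with the robot touching nothing.
It also fails if it takes over 48 s, if anything falls off the work surface, if the arm or the gripper's body presses on something with over 40 N, if the wrist force passes 120 N, or if a joint passes its speed limit or range.

## Working session

There is one attempt and no reset: what is moved stays moved. The work goes in short steps, Python scripts to look and compute and a shell command to move; the robot and the scene stay as the last step left them, time stands still between calls to the robot, and variables do not carry over. Pictures are saved under pics/ and viewed, on a budget of 10 in all, crops included, one or two more only if the job needs it, and the job is handed in when it is done.

```bash
mkdir -p pics; ls
python3 - <<'E'
from rig import env
import cv2,numpy as np
s=env.observe();print(s)
for n in("top","side"):
    p,d=env.get_image(n);cv2.imwrite(f"pics/{n}0.png",p[:,:,::-1]);np.save(f"pics/{n}0.npy",d)
    c=env.camera_params(n);print(n,c)
E
```

```text
pics
{'time_s': 0.0, 'q': array([ 5.85386084e+01,  2.18401409e+01,  7.43871151e+01,  1.54554703e-03,
        8.38552932e+01, -1.23353476e+01]), 'qvel': array([-0.01936269,  0.02351339, -0.1237174 ,  0.00364164, -0.09627118,
        0.08148388]), 'joint_efforts': array([-1.38350766e-03, -4.48442531e+01, -2.31279981e+01, -2.28463887e-04,
        4.53977671e-03, -4.06848528e-05]), 'position': array([0.18005252, 0.51940488, 0.24770581]), 'tool_rot': array([[-9.44798995e-01,  3.27649598e-01, -7.74841653e-04],
       [ 3.27650344e-01,  9.44798273e-01, -1.21495464e-03],
       [ 3.33989655e-04, -1.40176506e-03, -9.99998962e-01]]), 'ft_force': array([0.20764256, 0.09424989, 0.50007202]), 'wrist_torque': array([ 0.01243685, -0.01405789,  0.02683378]), 'grip_width': 0.08533960657631715}
top {'K': array([[562.12226813,   0.        , 316.22630684],
       [  0.        , 562.12226813, 238.50818382],
       [  0.        ,   0.        ,   1.        ]]), 'D': array([-0.1746281,  0.       ,  0.       ,  0.       ,  0.       ]), 'rvec': array([ 2.14700931, -2.07096352,  0.22247899]), 'tvec': array([0.00294636, 0.46817279, 1.18251687])}
side {'K': array([[449.72427475,   0.        , 315.53387786],
       [  0.        , 449.72427475, 244.13615786],
       [  0.        ,   0.        ,   1.        ]]), 'D': array([0.02476987, 0.        , 0.        , 0.        , 0.        ]), 'rvec': array([ 0.16517563, -2.67798785,  1.54150186]), 'tvec': array([0.47551414, 0.1022687 , 0.91653495])}
```

View pics/top0.png

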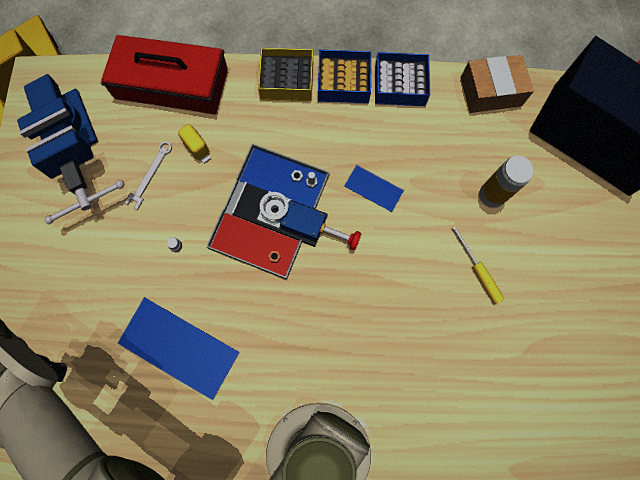

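View pics/side0.png

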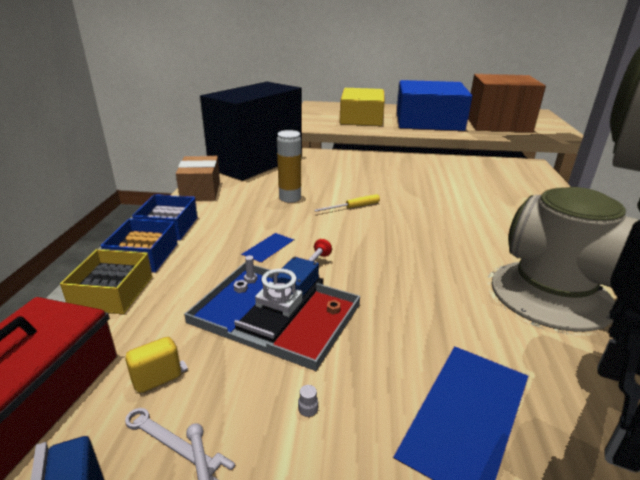

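The top view shows the feeder with its magazine ring at (274,208), the red knob at (355,240), and the blue liner on the far side, with the nut at (297,175) and the bolt at (312,180). The side view agrees: ring at (278,285), knob at (322,247).

```bash
cat > h.py <<'E'
from rig import env
import cv2,numpy as np
def ray(n,uv):
    c=env.camera_params(n);R=cv2.Rodrigues(c["rvec"])[0]
    p=cv2.undistortPoints(np.array(uv,float).reshape(-1,1,2),c["K"],c["D"])[:,0]
    return -R.T@c["tvec"],np.c_[p,np.ones(len(p))]@R
def onz(n,uv,z):
    o,d=ray(n,uv);return o+d*((z-o[2])/d[:,2])[:,None]
def two(a,b):
    (o1,d1),(o2,d2)=ray("top",[a]),ray("side",[b]);d1,d2=d1[0],d2[0]
    s=np.linalg.lstsq(np.c_[d1,-d2],o2-o1,rcond=None)[0]
    p,q=o1+s[0]*d1,o2+s[1]*d2;return (p+q)/2,np.linalg.norm(p-q)
def blobs(im,lo,hi,box,amin=15):
    h=cv2.cvtColor(im,cv2.COLOR_BGR2HSV);m=cv2.inRange(h,lo,hi)
    k=np.zeros_like(m);x0,y0,x1,y1=box;k[y0:y1,x0:x1]=m[y0:y1,x0:x1]
    n,l,s,c=cv2.connectedComponentsWithStats(k);return [(c[i],s[i],l==i) for i in range(1,n) if s[i,4]>=amin]
E
python3 - <<'E'
from h import *
t=cv2.imread("pics/top0.png");s=cv2.imread("pics/side0.png")
def red(im,box):
    h=cv2.cvtColor(im,cv2.COLOR_BGR2HSV);im2=im.copy();cv2.imwrite("/dev/null.png",im) if 0 else 0
    return [x for lo,hi in(((0,150,60),(8,255,255)),((170,150,60),(180,255,255))) for x in blobs(im,lo,hi,box)]
for n,im,box in(("top",t,(335,225,375,260)),("side",s,(308,232,340,262))):
    for c,st,_ in red(im,box):print(n,"knob",c,st,onz(n,[c],.034))
for n,im,box in(("top",t,(205,140,335,285)),("side",s,(180,250,365,365))):
    for nm,lo,hi in(("blue",(105,150,40),(130,255,255)),("red",(0,150,60),(8,255,255))):
        for c,st,m in blobs(im,lo,hi,box,200):
            cn=max(cv2.findContours(m.astype(np.uint8),0,2)[0],key=cv2.contourArea)
            r=cv2.minAreaRect(cn);print(n,nm,c,st[4]);print(onz(n,cv2.boxPoints(r),.005).round(4).tolist(), onz(n,[c],.005))
print("ring",onz("top",[(274,208)],.071),two((274,208),(278,283)))
print("nut",onz("top",[(297,175)],.018),"bolt",onz("top",[(312,177)],.06),"scrap",onz("top",[(274,257)],.018))
print("socket",onz("top",[(175,242)],.038),"tape",onz("top",[(190,140)],.066),"can",onz("top",[(518,168)],.19),"drv",onz("top",[(454,229),(500,300)],.01))
a=cv2.resize(t[135:290,195:375],None,fx=4,fy=4,interpolation=2)[:600]
cv2.imwrite("pics/c1.png",a[:600,:720])
E
```

```text
top knob [353.86614173 239.84251969] [348 232  13  18 127] [[ 0.47113248 -0.06377087  0.034     ]]
side knob [323.15135135 246.15135135] [314 239  18  17 185] [[ 0.47047113 -0.07224352  0.034     ]]
top blue [287.04208706 188.73421735] 3469
[[0.5496, 0.2221, 0.005], [0.6969, 0.1786, 0.005], [0.6211, -0.0285, 0.005], [0.4783, 0.0195, 0.005]] [[0.59298886 0.09198299 0.005     ]]
top red [254.14210894 243.47171788] 2864
[[0.4491, 0.2598, 0.005], [0.5331, 0.234, 0.005], [0.471, 0.06, 0.005], [0.3891, 0.0876, 0.005]] [[0.46068938 0.16067819 0.005     ]]
side blue [259.80660377 253.59433962] 212
[[0.655, -0.0788, 0.005], [0.5817, -0.0889, 0.005], [0.5734, -0.0461, 0.005], [0.6441, -0.0364, 0.005]] [[ 0.61528748 -0.06811392  0.005     ]]
side blue [302.82479339 272.13553719] 605
[[0.5563, -0.0035, 0.005], [0.5225, -0.1016, 0.005], [0.4611, -0.0145, 0.005], [0.4969, 0.0703, 0.005]] [[ 0.50701128 -0.00577281  0.005     ]]
side blue [230.64512338 303.7520564 ] 1702
[[0.6879, 0.1605, 0.005], [0.6258, -0.0214, 0.005], [0.5528, 0.0717, 0.005], [0.6206, 0.2267, 0.005]] [[0.6296251  0.12128668 0.005     ]]
side red [312.74007634 324.98167939] 2620
[[0.5271, 0.2175, 0.005], [0.475, 0.0148, 0.005], [0.3966, 0.0877, 0.005], [0.4587, 0.2656, 0.005]] [[0.46498614 0.16256272 0.005     ]]
ring [[0.52786565 0.11420175 0.071     ]] (array([0.53403566, 0.115429  , 0.05772171]), np.float64(0.005012265647476187))
nut [[0.62296808 0.06976052 0.018     ]] bolt [[0.6054185  0.03420664 0.06      ]] scrap [[0.42886573 0.11282959 0.018     ]]
socket [[0.45083444 0.33489431 0.038     ]] tape [[0.68337509 0.31556558 0.066     ]] can [[ 0.60027993 -0.38864665  0.19      ]] drv [[ 0.51011877 -0.29567757  0.01      ]
 [ 0.34919874 -0.40049974  0.01      ]]
```

View pics/c1.png

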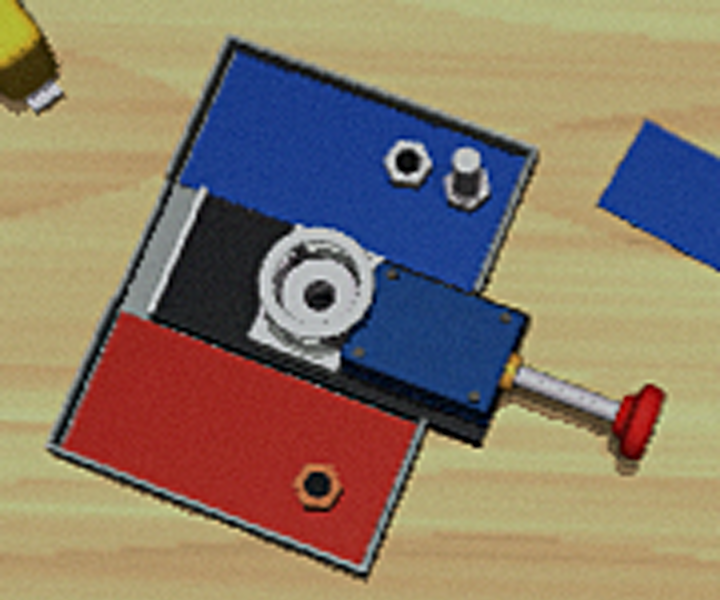

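Feeder fit: origin about (0.533, 0.115), with +y at about 70.5°. That predicts the knob at (0.470, -0.063), and I measured (0.471, -0.064). The blue liner is on +x, and the tool's y axis is already along feeder y. I'll shut the gripper and travel to behind the knob.

```bash
python3 -m handwheel '[[[-0.0272,-0.0294,0,0],[-0.0272,-0.0294,0,0],[-0.0272,-0.0294,0,0],[-0.0272,-0.0294,0,0],[-0.0272,-0.0294,0,0]]]' 0 60
python3 -m handwheel '[[[-0.0272,-0.0294,0,0],[-0.0272,-0.0294,0,0],[-0.0272,-0.0294,0,0],[-0.0272,-0.0294,0,0],[-0.0272,-0.0294,0,0]]]'
python3 -m handwheel '[[[-0.0272,-0.0294,0,0],[-0.0272,-0.0294,0,0],[-0.0272,-0.0294,0,0],[-0.0272,-0.0294,0,0],[-0.0272,-0.0294,0,0]]]'
cat >> h.py <<'E'
O=np.array([.533,.115]);A=np.radians(70.5);Y=np.array([np.cos(A),np.sin(A)]);X=np.array([Y[1],-Y[0]])
def F(p):d=np.asarray(p)[:2]-O;return np.array([d@X,d@Y])
def go(fx,fy,z):
    s=env.observe();R=s["tool_rot"];p=s["position"];print("t",s["time_s"],"pos",p.round(4),"feeder",F(p).round(4),"ft",s["ft_force"].round(1))
    print("tool shift",(R.T@(np.r_[O+fx*X+fy*Y,z]-p)).round(4),"yaw y-axis",np.degrees(np.arctan2(R[1,1],R[0,1])))
E
python3 -c "
from h import *
go(0,-.235,.035)"
```

```text
time_s: 0.52
position: [0.2605, 0.3344, 0.2481]
tool_rot: [[-0.945, 0.327, -0.0], [0.327, 0.945, -0.0], [0.0, -0.0, -1.0]]
ft_force: [1.3, -0.7, 0.2]
grip_width: 0.0255
time_s: 0.93
position: [0.3409, 0.1509, 0.2483]
tool_rot: [[-0.945, 0.327, 0.0], [0.327, 0.945, 0.0], [-0.0, 0.0, -1.0]]
ft_force: [1.1, -0.0, -0.3]
grip_width: -0.0001
time_s: 1.35
position: [0.4214, -0.0328, 0.2483]
tool_rot: [[-0.945, 0.328, -0.0], [0.328, 0.945, 0.0], [0.0, 0.0, -1.0]]
ft_force: [1.4, 0.3, 0.9]
grip_width: 0.0
t 1.35 pos [ 0.4214 -0.0328  0.2483] feeder [-0.0559 -0.1766] ft [1.4 0.3 0.9]
tool shift [-0.0556 -0.0588  0.2132] yaw y-axis 70.84746899323605
```

```bash
python3 -m handwheel '[[[-0.0278,-0.03,0,0],[-0.0278,-0.03,0,0],[0,0,0.04,0],[0,0,0.04,0],[0,0,0.04,0]]]'
python3 -m handwheel '[[[0,0,0.04,0],[0,0,0.035,0],[0,0,0.018,0],[0,0,0,0]]]'
python3 - <<'E'
from h import *
go(0,-.2,.035)
t=env.get_image("top")[0][:,:,::-1];s=env.get_image("side")[0][:,:,::-1]
a=np.hstack([cv2.resize(t[180:300,300:420],(400,400)),cv2.resize(s[200:320,260:380],(400,400))]);cv2.imwrite("pics/c2.png",a)
E
```

```text
time_s: 1.77
position: [0.4539, -0.1062, 0.1268]
tool_rot: [[-0.944, 0.329, 0.001], [0.329, 0.944, -0.0], [-0.001, -0.0, -1.0]]
ft_force: [1.1, -0.8, -0.2]
grip_width: 0.0001
time_s: 2.1
position: [0.4523, -0.1048, 0.032]
tool_rot: [[-0.945, 0.328, -0.007], [0.328, 0.945, 0.004], [0.008, 0.001, -1.0]]
ft_force: [-0.3, -0.5, 0.6]
grip_width: -0.0001
t 2.1 pos [ 0.4523 -0.1048  0.032 ] feeder [-0.0027 -0.2341] ft [-0.3 -0.5  0.6]
tool shift [-0.0029  0.0341 -0.003 ] yaw y-axis 70.86360461614312
```

View pics/c2.png

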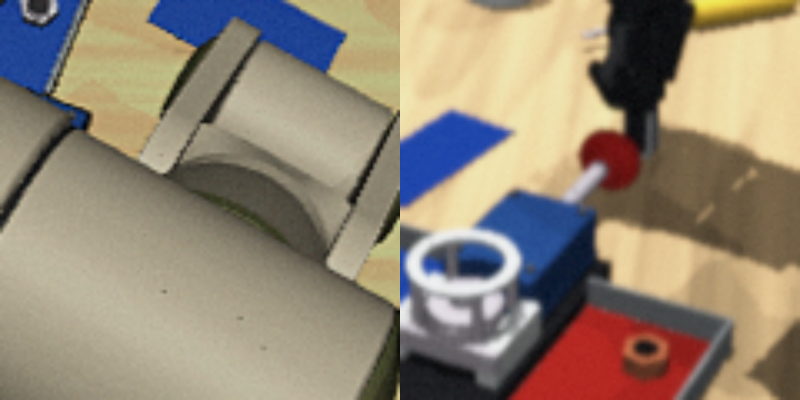

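The top view is blocked by the arm. The side view shows the finger at (640,130) in the crop, right behind the knob at (610,160) and in line with the rod. Next I'll advance gently to find contact.

```bash
python3 -m handwheel '[[[-0.002,0.006,0,0],[0,0.006,0,0],[0,0.006,0,0],[0,0.006,0,0],[0,0,0,0]]]'
python3 -c "
from h import *
go(0,-.155,.034)"
```

```text
time_s: 2.62
position: [0.4645, -0.083, 0.0361]
tool_rot: [[-0.945, 0.326, 0.002], [0.326, 0.945, -0.001], [-0.002, -0.001, -1.0]]
ft_force: [-2.2, -4.1, 4.3]
grip_width: -0.0002
t 2.6167 pos [ 0.4645 -0.083   0.0361] feeder [ 0.0015 -0.2095] ft [-2.2 -4.1  4.3]
tool shift [0.0011 0.0545 0.0021] yaw y-axis 70.96705267383878
```

```bash
python3 -m handwheel '[[[0,0.009,0,0],[0,0.009,0,0],[0,0.009,0,0],[0,0.009,0,0],[0,0.009,0,0]]]'
python3 -m handwheel '[[[0,0.005,0,0],[0,0.003,0,0],[0,0,0,0]]]'
python3 -c "
from h import *
go(0,-.155,.034)"
```

```text
time_s: 3.03
position: [0.4789, -0.0419, 0.0361]
tool_rot: [[-0.945, 0.327, 0.001], [0.327, 0.945, -0.002], [-0.002, -0.002, -1.0]]
ft_force: [-3.8, -10.8, 6.3]
grip_width: 0.0001
time_s: 3.28
position: [0.4817, -0.034, 0.036]
tool_rot: [[-0.945, 0.327, 0.001], [0.327, 0.945, -0.002], [-0.002, -0.002, -1.0]]
ft_force: [-2.6, -8.4, 6.1]
grip_width: -0.0003
t 3.2833 pos [ 0.4817 -0.034   0.036 ] feeder [ 0.0013 -0.1576] ft [-2.6 -8.4  6.1]
tool shift [0.0013 0.0026 0.002 ] yaw y-axis 70.93619148101853
```

```bash
python3 -m handwheel '[[[0,0.003,0,0],[0,0.002,0,0],[0,0,0,0]]]'
python3 -m handwheel '[[[0,0.002,0,0],[0,0.001,0,0],[0,0,0,0]]]'
```

```text
time_s: 3.53
position: [0.4832, -0.0296, 0.0361]
tool_rot: [[-0.945, 0.327, 0.001], [0.327, 0.945, -0.002], [-0.002, -0.002, -1.0]]
ft_force: [-2.9, -8.5, 5.2]
grip_width: 0.0001
time_s: 3.78
position: [0.4839, -0.0277, 0.0361]
tool_rot: [[-0.945, 0.327, 0.0], [0.327, 0.945, -0.004], [-0.002, -0.003, -1.0]]
ft_force: [-5.8, -15.0, 6.8]
grip_width: -0.0
```

```bash
python3 -m handwheel '[[[0,0.002,0,0],[0,0,0,0]]]'
python3 - <<'E'
from h import *
go(0,-.23,.036)
s=env.get_image("side")[0][:,:,::-1]
cv2.imwrite("pics/c3.png",cv2.resize(s[220:370,180:380],(800,600)))
E
```

```text
time_s: 3.95
position: [0.484, -0.0275, 0.0361]
tool_rot: [[-0.945, 0.326, -0.001], [0.326, 0.945, -0.007], [-0.001, -0.007, -1.0]]
ft_force: [-10.4, -28.9, 8.1]
grip_width: -0.0001
t 3.95 pos [ 0.484  -0.0275  0.0361] feeder [ 0.0013 -0.1507] ft [-10.4 -28.9   8.1]
tool shift [ 0.002  -0.0793  0.0006] yaw y-axis 70.9809138970961
```

View pics/c3.png

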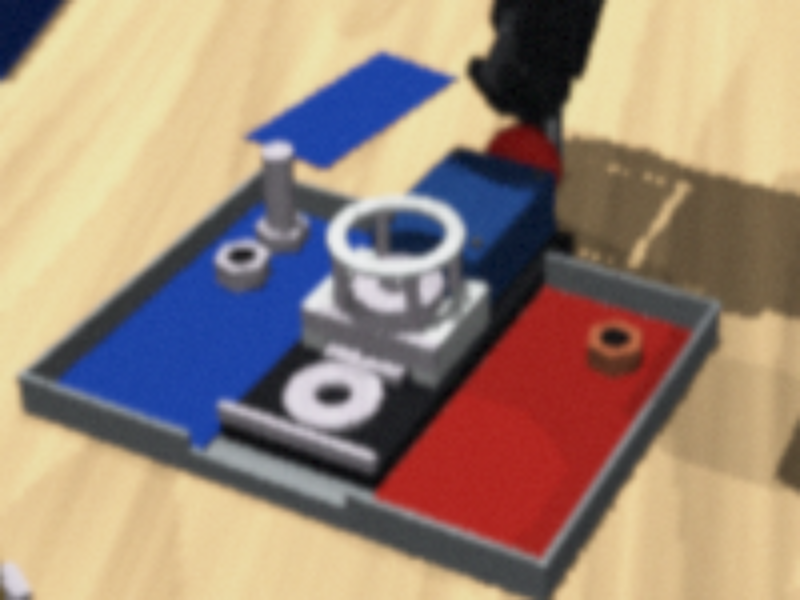

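The plunger is on its hard stop (29 N, no further travel). The washer lies on the landing plate at (333,394) in the crop. Now I'll retract so the plunger springs back, then rise.

```bash
python3 -m handwheel '[[[0,-0.015,0,0],[0,-0.018,0,0],[0,-0.018,0,0],[0,-0.018,0,0],[0,-0.018,0,0]]]'
python3 -m handwheel '[[[0,-0.006,0,0],[0,0,-0.04,0],[0,0,-0.04,0],[0,0,-0.035,0],[0,0,0,0]]]'
python3 - <<'E'
from h import *
go(-.06,.059,.15)
s=env.get_image("side")[0][:,:,::-1].copy();cv2.imwrite("pics/s4.png",s)
cv2.imwrite("pics/c4.png",cv2.resize(s[220:370,180:380],(800,600)))
g=s[300:342,240:282];h=cv2.cvtColor(g,cv2.COLOR_BGR2HSV)
for c,st,m in blobs(s,(0,0,120),(180,90,255),(248,308,278,332)):print(c,st,F(onz("side",[c],.02)[0]), F(onz("side",[(st[0]+st[2]/2,st[1]+st[3]/2)],.02)[0]))
print(F(onz("side",[(180+333/4,220+394/4)],.02)[0]))
E
```

```text
time_s: 4.42
position: [0.4557, -0.1068, 0.0355]
tool_rot: [[-0.945, 0.327, 0.0], [0.327, 0.945, 0.0], [-0.0, 0.0, -1.0]]
ft_force: [0.3, -0.3, 0.1]
grip_width: 0.0002
time_s: 4.83
position: [0.4563, -0.1124, 0.1563]
tool_rot: [[-0.945, 0.327, 0.01], [0.327, 0.945, -0.005], [-0.011, -0.001, -1.0]]
ft_force: [0.5, -0.3, 0.5]
grip_width: -0.0003
t 4.8333 pos [ 0.4563 -0.1124  0.1563] feeder [ 0.0036 -0.24  ] ft [ 0.5 -0.3  0.5]
tool shift [0.0616 0.2994 0.0052] yaw y-axis 70.89969874984193
[261.76902887 320.        ] [248 310  28  22 381] [-0.00041378  0.06718385] [-0.00224425  0.06933369]
[-0.00056776  0.06245228]
```

View pics/c4.png

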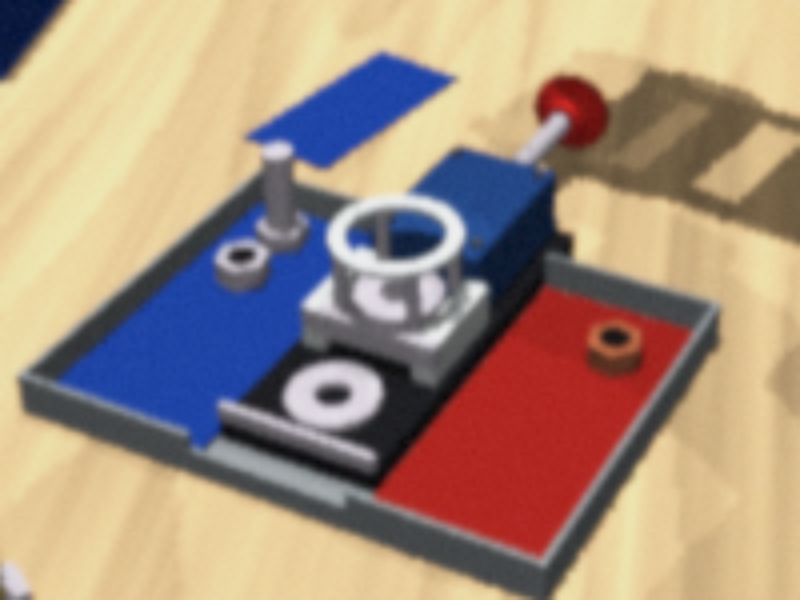

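The plunger is fully back, one washer is out at about feeder (0, 60) mm, and everything else is undisturbed. The knuckles could come near the magazine, so I'll turn the tool 90° to lay them along feeder x, then come down on the washer's red side.

```bash
python3 -m handwheel '[[[0.009,0.038,0,0],[0.009,0.038,0,0],[0.009,0.038,0,0],[0.009,0.038,0,0],[0.009,0.038,0,0]]]'
python3 -m handwheel '[[[0.009,0.038,0,0],[0.009,0.038,0,0],[0.009,0.038,0,0],[0,0,0,0.125],[0,0,0,0.125]]]'
python3 -m handwheel '[[[0,0,0,0.125],[0,0,0,0.125],[0,0,0,0.125],[0,0,0,0.125],[0,0,0,0.125]]]'
python3 -m handwheel '[[[0,0,0,0.125],[0,0,0,0.125],[0,0,0,0.125],[0,0,0,0.125],[0,0,0,0.125]]]' | tail -1
python3 -m handwheel '[[[0,0,0,0.08],[0,0,0,0]]]' | tail -1
python3 -c "
from h import *
go(-.065,.062,.033);print(env.observe()['q'])"
```

```text
time_s: 5.3
position: [0.4729, 0.0847, 0.1493]
tool_rot: [[-0.945, 0.328, -0.002], [0.328, 0.945, 0.0], [0.002, -0.0, -1.0]]
ft_force: [0.9, -0.7, 0.7]
grip_width: -0.0003
time_s: 5.72
position: [0.4844, 0.2015, 0.1488]
tool_rot: [[-0.834, 0.552, -0.003], [0.552, 0.834, -0.0], [0.002, -0.002, -1.0]]
ft_force: [0.1, -0.8, -0.6]
grip_width: 0.0001
time_s: 6.13
position: [0.4847, 0.1993, 0.149]
tool_rot: [[-0.349, 0.937, -0.003], [0.937, 0.349, -0.0], [0.001, -0.003, -1.0]]
ft_force: [-1.1, 0.7, -0.7]
grip_width: -0.0002
grip_width: -0.0
grip_width: 0.0003
t 6.7167 pos [0.4848 0.1993 0.1491] feeder [-0.0736  0.0633] ft [ 0.2 -0.4 -0.5]
tool shift [-0.0012  0.0088  0.1161] yaw y-axis -19.79156123950095
[9.38479113e+00 2.48287129e+01 8.73775512e+01 1.04318079e-02
 6.79356634e+01 2.91723535e+01]
```

```bash
python3 -m handwheel '[[[-0.0012,0.006,0.035,0],[0,0,0.035,0],[0,0,0.03,0],[0,0,0.016,0],[0,0,0,0]]]'
python3 -m handwheel '[[[0,0,0,0]]]'|tail -1
python3 - <<'E'
from h import *
go(-.065,.062,.033)
s=env.get_image("side")[0][:,:,::-1].copy()
cv2.imwrite("pics/c5.png",cv2.resize(s[220:370,180:380],(800,600)))
E
```

```text
time_s: 7.13
position: [0.4885, 0.1956, 0.0305]
tool_rot: [[0.334, 0.943, -0.008], [0.943, -0.334, -0.001], [-0.004, -0.007, -1.0]]
ft_force: [-1.2, -1.6, -0.2]
grip_width: -0.0001
grip_width: -0.0005
t 7.2167 pos [0.4903 0.1959 0.0337] feeder [-0.0673  0.062 ] ft [ 0.7 -0.8  0.2]
tool shift [-0.      0.0023  0.0007] yaw y-axis -19.53529098966208
```

View pics/c5.png

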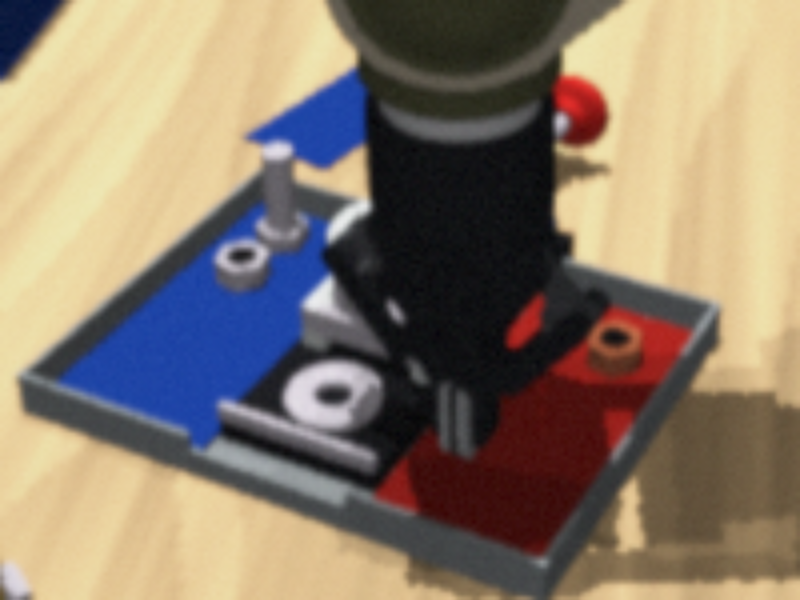

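The fingers stand beside the plate at (458,420), level with the washer at (333,395). I'll push towards +x at moderate speed.

```bash
python3 -m handwheel '[[[0,0.008,0,0],[0,0.01,0,0],[0,0.01,0,0],[0,0.01,0,0],[0,0.01,0,0]]]'
python3 -m handwheel '[[[0,0.01,0,0],[0,0.01,0,0],[0,0.01,0,0],[0,0.01,0,0],[0,0.01,0,0]]]'
python3 -m handwheel '[[[0,0.006,0,0],[0,0.005,0,0],[0,0,0,0]]]'
python3 - <<'E'
from h import *
go(.05,.062,.033)
s=env.get_image("side")[0][:,:,::-1].copy()
cv2.imwrite("pics/c6.png",cv2.resize(s[220:370,180:380],(800,600)))
E
```

```text
time_s: 7.68
position: [0.5374, 0.1791, 0.0347]
tool_rot: [[0.337, 0.942, 0.001], [0.942, -0.337, 0.0], [0.0, 0.001, -1.0]]
ft_force: [-0.0, -0.0, 0.7]
grip_width: -0.0001
time_s: 8.1
position: [0.5841, 0.1624, 0.0343]
tool_rot: [[0.336, 0.942, -0.0], [0.942, -0.336, -0.0], [-0.0, -0.0, -1.0]]
ft_force: [-0.4, -0.2, -1.0]
grip_width: 0.0003
time_s: 8.35
position: [0.5943, 0.1587, 0.0342]
tool_rot: [[0.337, 0.942, 0.001], [0.942, -0.337, -0.0], [0.0, 0.001, -1.0]]
ft_force: [-1.0, -0.2, -0.1]
grip_width: 0.0001
t 8.35 pos [0.5943 0.1587 0.0342] feeder [0.0432 0.0616] ft [-1.  -0.2 -0.1]
tool shift [0.0004 0.0068 0.0012] yaw y-axis -19.67877243906631
```

View pics/c6.png

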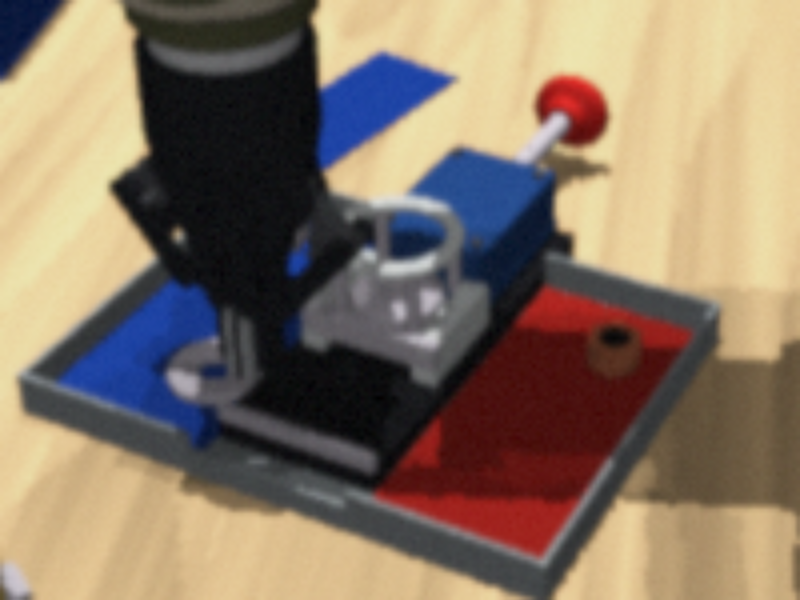

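The washer is past the edge at (213,372), but it may still be leaning. I'll push a little further, then back off upwards and look.

```bash
python3 -m handwheel '[[[0,0.005,0,0],[0,0.003,0,0],[0,0,0,0],[0,-0.004,0,0],[0,0,-0.02,0]]]'
python3 -m handwheel '[[[0,0,-0.04,0],[0,0,-0.04,0],[0,0,-0.03,0],[0,-0.04,0,0],[0,-0.04,0,0]]]'
python3 -m handwheel '[[[0,-0.04,0,0],[0,-0.04,0,0],[0,-0.04,0,0],[0,-0.04,0,0],[0,0,0,0]]]'
python3 - <<'E'
from h import *
s=env.get_image("side")[0][:,:,::-1].copy();t=env.get_image("top")[0][:,:,::-1].copy()
a=cv2.resize(s[235:365,180:365],(570,400));b=cv2.resize(t[135:250,205:270],(226,400));cv2.imwrite("pics/c7.png",np.hstack([a,b]))
for n,im,box in(("side",s,(205,295,252,335)),("top",t,(225,140,275,195))):
    for c,st,m in blobs(im,(0,0,110),(180,90,255),box,40):
        e=cv2.fitEllipse(max(cv2.findContours(m.astype(np.uint8),0,1)[0],key=cv2.contourArea))
        print(n,c,st,e,F(onz(n,[e[0]],.011)[0]))
E
```

```text
time_s: 8.82
position: [0.5946, 0.1579, 0.0512]
tool_rot: [[0.336, 0.942, -0.007], [0.942, -0.336, -0.0], [-0.003, -0.007, -1.0]]
ft_force: [0.3, 0.5, -0.8]
grip_width: -0.0
time_s: 9.23
position: [0.5221, 0.1846, 0.166]
tool_rot: [[0.338, 0.941, 0.005], [0.941, -0.338, 0.001], [0.002, 0.004, -1.0]]
ft_force: [0.2, 0.6, -1.1]
grip_width: 0.0
time_s: 9.65
position: [0.3644, 0.2396, 0.1642]
tool_rot: [[0.333, 0.943, -0.004], [0.943, -0.333, -0.0], [-0.002, -0.004, -1.0]]
ft_force: [0.7, 1.0, 0.5]
grip_width: -0.0001
side [234.86486486 314.03513514] [221 304  31  25 370] ((236.68789672851562, 314.39190673828125), (17.74818992614746, 34.97162628173828), 114.5816879272461) [0.05545422 0.06550501]
side [236.38709677 332.51612903] [228 329  20   6  62] ((236.0269012451172, 332.3050842285156), (4.408171653747559, 17.819311141967773), 97.5367202758789) [0.02815693 0.10677535]
top [244.25588697 153.19466248] [225 140  50  55 637] ((245.59913635253906, 163.72227478027344), (50.583316802978516, 62.3471565246582), 65.64070129394531) [0.0838223  0.11111114]
top [262.94222222 177.96444444] [254 169  19  18 225] ((262.9417419433594, 177.94952392578125), (16.894187927246094, 18.296154022216797), 75.32122802734375) [0.06636306 0.05948538]
top [239.31818182 187.95454545] [233 181  14  14 110] ((239.37924194335938, 187.815185546875), (7.82023286819458, 16.876218795776367), 31.222444534301758) [0.02427945 0.10119548]
```

View pics/c7.png

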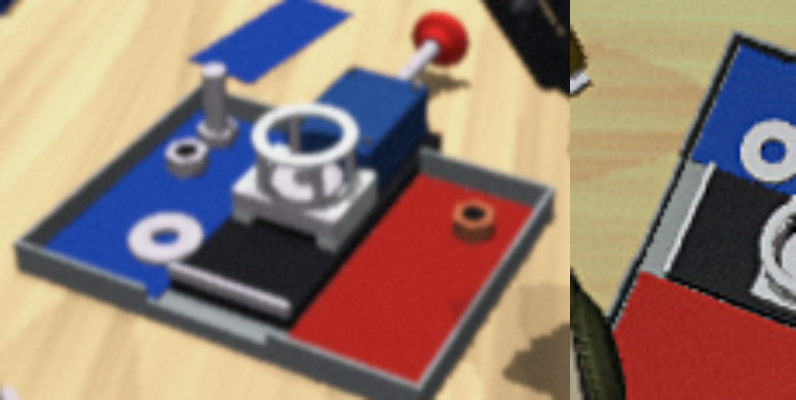

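The washer now looks flat on the blue liner: crop (165,237) in the side view, centre about (66, 59) mm in the top view. That leaves only about 4 mm to the step, so I'll check flatness with depth and compare the bystanders with the first picture.

Run:
```python
from h import *
t,d=env.get_image("top");t=t[:,:,::-1].copy()
c,st,m=[b for b in blobs(t,(0,0,110),(180,90,255),(250,165,277,192),40)][0]
def pts(m):
    v,u=np.nonzero(m&(d>0));o,r=ray("top",np.c_[u,v]);P=o+r*d[v,u][:,None];return np.c_[[F(p) for p in P],P[:,2]]
P=pts(cv2.erode(m.astype(np.uint8),np.ones((3,3)))>0)
k=np.linalg.lstsq(np.c_[P[:,:2],np.ones(len(P))],P[:,2],rcond=None)[0]
print("washer n",len(P),"z mean",P[:,2].mean(),"std",P[:,2].std(),"tilt deg x,y",np.degrees(k[:2]))
full=pts(m);print("extent",full.min(0),full.max(0))
b=np.zeros_like(m);b[160:168,255:275]=1;print("liner z",np.median(pts(b)[:,2]))
a=cv2.imread("pics/top0.png")
for n,(x0,y0,x1,y1) in dict(nut=(288,166,305,184),bolt=(305,170,320,190),scrap=(265,250,283,266),knob=(340,228,366,255),socket=(165,234,185,253),tape=(176,122,214,164),wrench=(125,140,175,212),drv=(448,224,506,306),can=(475,152,536,212),ring=(256,190,292,226)).items():
    print(n,np.abs(a[y0:y1,x0:x1].astype(int)-t[y0:y1,x0:x1]).mean().round(1),end="; ")
go(0,0,.2)
```

```text
washer n 122 z mean 0.01109744047650972 std 0.002294193603388268 tilt deg x,y [ 1.29021723 -0.61476851]
extent [0.04524132 0.03803318 0.004282  ] [0.08848137 0.08074784 0.01826555]
liner z 0.005223104940557999
nut 5.0; bolt 5.2; scrap 5.1; knob 5.7; socket 36.6; tape 5.9; wrench 6.3; drv 6.2; can 5.8; ring 9.8; t 9.8 pos [0.3711 0.2386 0.1647] feeder [-0.1939  0.0625] ft [-0.3  0.3 -0.3]
tool shift [-0.0622  0.194  -0.0352] yaw y-axis -19.602075964902877
```

The washer is flat: its top is at 11.1 mm (11 expected), tilt is about 1° (within noise), and it lies wholly beyond the step. Only the socket patch changed, most likely because the arm now hides or shades it; the tool stayed well above it and away from it. Handing in.

```bash
python3 -c "
from rig import env
print(env.close_job())"
```

```text
the job is handed in; nothing more can be done
None
```

The job is handed in at about 10 s on the robot's clock. One washer came out of the feeder and now lies flat on the blue liner.

- **Press:** I pushed the red plunger to its hard stop, where the force rose to about 30 N with no further travel. I then backed off and saw it spring fully back, with one washer out on the plate.
- **Nudge:** I pushed that washer sideways with the shut fingers, off the plate on the blue side, without lifting it.
- **Last checks, washer:** Its centre is at feeder (66, 59) mm and its top is 11.1 mm above the bench, where 11 is expected. Measured tilt is about 1°, within the depth noise. It is 4–5 mm clear of the step.
- **Last checks, bystanders:** The nut, bolt, scrap nut, tape, wrench, screwdriver and can look unchanged from the first picture.
- **Checks that disagreed:**
  - The socket's patch in the top picture differed from the first. The arm was parked near it, so the likely cause is that it hid or shaded the socket. I did not confirm this with another view, but the tool never came down near it.
  - The side camera's automatic fit put the washer about 11 mm nearer the feeder than the top view did. I relied on the top view and the depth reading.

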